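# Find the empty weight case by heft and lay it on the scale

### The job

Three of the four look-alike black cases in the sloping rack hold their check weight and one is empty: lift them to feel which is the light one, and lay it flat in the larger compartment of the scale's tray, orange cap at the orange-marked end. Put every full case back in its own lane as it lay, never let go of a full case on the scale, set the empty one down gently without forcing the sprung tray far down, and leave the other things on the bench alone.

Things in the scene. Friction and masses are not known exactly. Their poses are not given: they have to be found in the camera images.
- rack: Fixed sloping rack, 350 mm wide (y), 160 mm deep (x). A grey board with four side-by-side lanes slopes down at 35 degrees away from the robot (towards the rack's +x), with a 20 mm high aluminium lip along its low edge. Blue ribs 8 mm high separate the lanes (lane pitch 85 mm). The board's top face passes 95 mm above the table over the rack's origin (centre, on the table).
- case_a: One of four look-alike closed black plastic cases, 150 mm long (its x), 44 x 44 mm square, orange cap forming the last 20 mm at its -x end. Lies in a lane of the rack, sloping 35 degrees, cap uppermost, low end against the lip. Any of the four may be the empty one: about 140 g, a full one 470 to 590 g. Origin: centre of its underside; z is square to the board.
- case_a_mid (a point): Middle of case a (22 mm above its origin along its z).
- case_a_cap (a point): Middle of the orange cap's end face of case a (75 mm from the middle towards its -x).
- case_b: One of four look-alike closed black plastic cases, 150 mm long (its x), 44 x 44 mm square, orange cap forming the last 20 mm at its -x end. Lies in a lane of the rack, sloping 35 degrees, cap uppermost, low end against the lip. Any of the four may be the empty one: about 140 g, a full one 470 to 590 g. Origin: centre of its underside; z is square to the board.
- case_b_mid (a point): Middle of case b (22 mm above its origin along its z).
- case_b_cap (a point): Middle of the orange cap's end face of case b (75 mm from the middle towards its -x).
- case_c: One of four look-alike closed black plastic cases, 150 mm long (its x), 44 x 44 mm square, orange cap forming the last 20 mm at its -x end. Lies in a lane of the rack, sloping 35 degrees, cap uppermost, low end against the lip. Any of the four may be the empty one: about 140 g, a full one 470 to 590 g. Origin: centre of its underside; z is square to the board.
- case_c_mid (a point): Middle of case c (22 mm above its origin along its z).
- case_c_cap (a point): Middle of the orange cap's end face of case c (75 mm from the middle towards its -x).
- case_d: One of four look-alike closed black plastic cases, 150 mm long (its x), 44 x 44 mm square, orange cap forming the last 20 mm at its -x end. Lies in a lane of the rack, sloping 35 degrees, cap uppermost, low end against the lip. Any of the four may be the empty one: about 140 g, a full one 470 to 590 g. Origin: centre of its underside; z is square to the board.
- case_d_mid (a point): Middle of case d (22 mm above its origin along its z).
- case_d_cap (a point): Middle of the orange cap's end face of case d (75 mm from the middle towards its -x).
- slot (a point): Middle of the floor of the larger compartment of the steel tray on the white scale (floor about 72 mm above the table). The compartment is 166 mm long (point x) by 56 mm wide (point y), its walls 5 mm thick and 10 mm high above its floor; the end with the orange mark is at the point's -x. Beside it (-y) is a pocket with tweezers.
- pan (a joint): How far the scale's sprung tray has sunk, in m: 0 empty, about 1 mm per newton laid on it; it can sink 16 mm. A full case sinks it 4.6 mm or more, the empty case about 1.4 mm.
- amber_bottle: Amber bottle, 72 mm across, 160 mm tall, standing behind the work; a bystander. Origin: centre of its underside.
- beaker: Clear beaker, 70 mm across, 90 mm tall; a bystander. Origin: centre of its underside.
- spatula: Spatula 180 mm long, lying flat between robot and rack; a bystander.
- dropper: Small black bottle, 34 mm across, 75 mm tall, standing between robot and rack; a bystander. Origin: centre of its underside.
- jar: White jar with a blue lid, 60 mm across, 60 mm tall, left of the rack; a bystander. Origin: centre of its underside.
Things that resemble listed ones, but are neither listed nor needed, are in the scene too. Leave any pink look-alike of the case_a alone.

How it is judged:
At the end, for the whole second after the job is handed in: The empty case lies flat, at rest, in the larger compartment (middle within 12 mm along, 10 mm across, 17-27 mm above its floor), cap end towards the orange mark; tray sunk 0.5-3.2 mm; the other cases lie where they were (middle within 15 mm, cap within 20 mm) (((x of case_a_mid in the frame of slot between -0.012 and 0.012 m and y of case_a_mid in the frame of slot between -0.01 and 0.01 m and z of case_a_mid in the frame of slot between 0.017 and 0.027 m and x of case_a_cap in the frame of slot below -0.06 m and z of case_a_cap in the frame of slot between 0.014 and 0.03 m and linear speed of case_a below 0.02 m/s and distance of each of case_b_mid, case_c_mid, case_d_mid from where it was at the start of the episode below 0.015 m and distance of each of case_b_cap, case_c_cap, case_d_cap from where it was at the start of the episode below 0.02 m) or (x of case_b_mid in the frame of slot between -0.012 and 0.012 m and y of case_b_mid in the frame of slot between -0.01 and 0.01 m and z of case_b_mid in the frame of slot between 0.017 and 0.027 m and x of case_b_cap in the frame of slot below -0.06 m and z of case_b_cap in the frame of slot between 0.014 and 0.03 m and linear speed of case_b below 0.02 m/s and distance of each of case_a_mid, case_c_mid, case_d_mid from where it was at the start of the episode below 0.015 m and distance of each of case_a_cap, case_c_cap, case_d_cap from where it was at the start of the episode below 0.02 m) or (x of case_c_mid in the frame of slot between -0.012 and 0.012 m and y of case_c_mid in the frame of slot between -0.01 and 0.01 m and z of case_c_mid in the frame of slot between 0.017 and 0.027 m and x of case_c_cap in the frame of slot below -0.06 m and z of case_c_cap in the frame of slot between 0.014 and 0.03 m and linear speed of case_c below 0.02 m/s and distance of each of case_a_mid, case_b_mid, case_d_mid from where it was at the start of the episode below 0.015 m and distance of each of case_a_cap, case_b_cap, case_d_cap from where it was at the start of the episode below 0.02 m) or (x of case_d_mid in the frame of slot between -0.012 and 0.012 m and y of case_d_mid in the frame of slot between -0.01 and 0.01 m and z of case_d_mid in the frame of slot between 0.017 and 0.027 m and x of case_d_cap in the frame of slot below -0.06 m and z of case_d_cap in the frame of slot between 0.014 and 0.03 m and linear speed of case_d below 0.02 m/s and distance of each of case_a_mid, case_b_mid, case_c_mid from where it was at the start of the episode below 0.015 m and distance of each of case_a_cap, case_b_cap, case_c_cap from where it was at the start of the episode below 0.02 m)) and value of joint pan between 0.0005 and 0.0032 m); the robot touches nothing.
It fails at once if a full case is let go on the scale (tray resting more than 3.2 mm down with the robot touching nothing) (value of joint pan above 0.0032 m and velocity of joint pan between -0.004 and 0.004 m/s and contact force between each of the fingers, the arm and anything else below 0.05 N).
It fails at once if the sprung tray is forced or struck more than 13 mm down (value of joint pan above 0.013 m).
It fails at once if a bystander is moved more than 30 mm (distance of any of amber_bottle, beaker, spatula, dropper, jar from where it was at the start of the episode above 0.03 m).
It also fails if it takes over 67 s, if anything falls off the work surface, if the arm or the gripper's body presses on something with over 40 N, if the wrist force passes 120 N, or if a joint passes its speed limit or range.

### The arm

A 6-joint arm with a two-finger parallel gripper is mounted at the origin on the work surface. World frame = base frame: x ahead of the robot, y to its left, z up, the work surface at z = 0. Lengths are in m, angles in rad, forces in N, time in s.
With the tool pointing down it reaches from about 0.275 to 1 m from the base axis. Payload 8.4 kg.
Tool frame: the origin (TCP) lies between the finger pads; the fingertips stand 19 mm ahead of it and the grasp point (between the pads) is the TCP; z points along the fingers, y is the line along which they close (so a half turn about z gives the same grasp; the last joint's range is limited). The gripper opens to 85 mm and grips with 20 to 120 N. Pads are 22 mm wide; open, the fingers measure 114 mm over their backs; the gripper's body (76 mm by 85 mm) begins 54 mm behind the grasp point. The pads swing forward as they close: fully open they stand 13 mm farther back than shut.
Start: joints at [-1.306, 0.353, 1.633, -0, 1.155, -0.002], TCP at [0.165, -0.603, 0.25] pointing down, gripper open.
Joint ranges: [-2.63, 2.63], [-0.92, 2.1], [0.06, 2.66], [-1.3, 4.44], [0, 2.69], [-3.02, 3.02]. Speed limits (rad/s): [2.22, 2.22, 2.79, 3.14, 3.14, 3.14].

### API

Orientations are given as a unit quaternion [w, x, y, z].
In Python, from bench import robot, viewer, order gives the robot as it stands. The module is installed in compiled form; this text tells all that it offers.
- The arm moves only by the shell command python3 -m inch 'ROWS' [OPENING]. ROWS is JSON, one flat list of numbers, 6 for each row, row after row: the shift along the world's x, y, z in cm, then the turn, a rotation vector about the world's x, y, z in rad. In form: [tx, ty, tz, wx, wy, wz, tx, ty, tz, wx, wy, wz, ...]. A call has 1 to 5 rows; each row is the pose to reach, as a shift and turn from the pose commanded when the call began; what a row does not reach only later rows make up. A row lasts 1/12 s, in which the tool goes at most 41.7 mm and 7.16 degrees, less where a joint would pass 70% of its speed; a pose out of reach is approached as far as the arm can. A call with a gripper value outside its range is refused whole. OPENING is the closure, from -1 (fully open) to 1 (shut), set as the call begins (- or left out, the last holds). The fingers move at their own pace and stop on an object; the grip force is fixed at half the most. Time passes only in rows, so rows that repeat a pose let the fingers close. It gives the time, the measured TCP pose, the force, the opening and the grip force at its end, in the units of the state.
- robot.get_obs(): the state, without advancing time (a new reading comes with each control period).
- viewer.capture(name): name is "scene" or "top" or "wrist"; returns a dict with "img" (420x560x3 uint8, blue, green, red), "camera_matrix" (3x3 intrinsics, pixels), "world_from_camera" (4x4, takes a point from camera to world coordinates). Camera axes: x right, y down, z forward; pixel columns grow to the right and rows downward; lengths in m; the calibration is good to about 2 mm. A picture is of the moment at which its call begins. There is no depth.
- order.close_job(): hands the job in; it is judged then, once.
The state is a dict: "t": time; "joints": joint angles; "qvel": joint speeds; "joint_torque": joint torques, N m; "tcp_pos": TCP position; "tcp_rot": TCP orientation; "ft_force": force on the tool from outside, world axes, zero at the start; "moment": the same for the moment, N m; "opening": opening from 0.0 (shut) to 1.0 (fully open); "grip_force": force on a finger pad.
Only numpy, scipy, OpenCV 4.12 (cv2) and the standard library are available. Lean on these libraries where they do the work, as an engineer would, in place of code of your own. Each camera call takes 0.05 s, during which the arm holds its last target. There are 200 camera calls.

## Working session

There is one attempt and no reset: what is moved stays moved. The work goes in short steps, Python scripts to look and compute and a shell command to move; the robot and the scene stay as the last step left them, time stands still between calls to the robot, and variables do not carry over. Pictures are saved under pics/ and viewed, at most 10 in all, crops included, and the job is handed in when it is done.

```bash
mkdir -p pics; ls
python3 - <<'E'
from bench import robot, viewer
import cv2, numpy as np, pickle
o=robot.get_obs(); print({k:np.round(v,3).tolist() for k,v in o.items()})
d={}
for n in("scene","top","wrist"):
    c=viewer.capture(n); d[n]=c; cv2.imwrite(f"pics/{n}0.png",c["img"]); print(n,np.round(c["camera_matrix"],1).tolist(),np.round(c["world_from_camera"],3).tolist())
pickle.dump(d,open("c0.pkl","wb"))
E
```

```text
pics
{'t': 0.0, 'joints': [-1.306, 0.354, 1.634, -0.0, 1.155, -0.002], 'qvel': [0.0, -0.0, -0.0, -0.002, -0.0, 0.001], 'joint_torque': [-0.003, -60.526, -34.207, -0.0, 0.009, 0.0], 'tcp_pos': [0.165, -0.602, 0.25], 'tcp_rot': [-0.001, 0.991, 0.133, -0.0], 'ft_force': [-0.103, 0.516, 0.111], 'moment': [-0.012, -0.004, -0.026], 'grip_force': 0.0, 'opening': 1.001}
scene [[481.6, 0.0, 274.4], [0.0, 481.6, 213.2], [0.0, 0.0, 1.0]] [[0.62, 0.464, -0.633, 1.388], [0.785, -0.373, 0.495, -0.562], [-0.007, -0.803, -0.595, 0.96], [0.0, 0.0, 0.0, 1.0]]
top [[462.3, 0.0, 274.6], [0.0, 462.3, 207.7], [0.0, 0.0, 1.0]] [[0.01, -0.988, 0.155, 0.334], [-1.0, -0.011, -0.006, 0.112], [0.007, -0.155, -0.988, 1.259], [0.0, 0.0, 0.0, 1.0]]
wrist [[351.6, 0.0, 284.2], [0.0, 351.6, 211.6], [0.0, 0.0, 1.0]] [[0.264, -0.929, -0.26, 0.23], [-0.965, -0.254, -0.07, -0.584], [-0.001, 0.269, -0.963, 0.372], [0.0, 0.0, 0.0, 1.0]]
```

View pics/scene0.png

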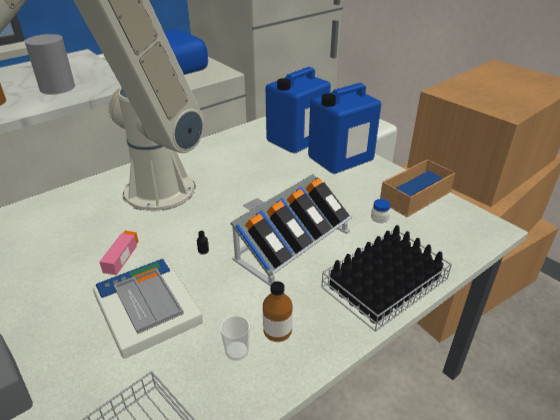

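View pics/top0.png

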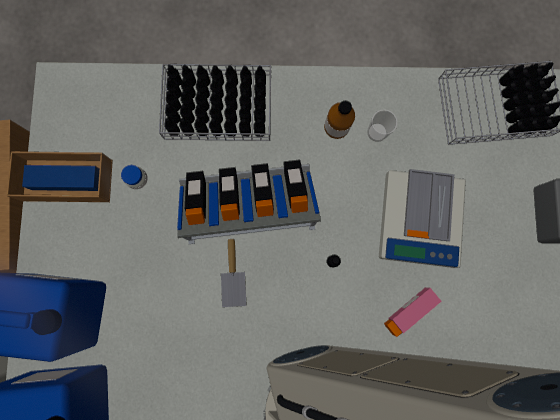

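The scene view shows four cases in the rack (around (295,220)), the scale at (148,300), a pink look-alike at (120,250). The top view shows the rack at (250,200), the scale at (422,218), its larger compartment on the left with the orange mark at (418,234), towards the robot.

Run:
```python
import pickle,cv2,numpy as np
d=pickle.load(open("c0.pkl","rb"))
def crop(n,x,y,w,h,s): return cv2.resize(d[n]["img"][y:y+h,x:x+w],None,fx=s,fy=s,interpolation=cv2.INTER_CUBIC)
A=np.zeros((600,800,3),np.uint8)
def put(i,x,y): A[y:y+i.shape[0],x:x+i.shape[1]]=i
put(crop("top",175,155,155,90,3),0,0)      # 465x270
put(crop("top",375,165,100,105,3),470,0)   # 300x315
put(crop("scene",225,170,135,110,3),0,275) # 405x330->crop
put(crop("scene",90,255,120,94,3),410,318)
cv2.imwrite("pics/comp.png",A[:600])
for n in("top","scene"):
    hsv=cv2.cvtColor(d[n]["img"],cv2.COLOR_BGR2HSV)
    m=cv2.inRange(hsv,(5,150,120),(20,255,255))
    k,l,st,ce=cv2.connectedComponentsWithStats(m)
    for i in range(1,k):
        if st[i,4]>15: print(n,st[i].tolist(),ce[i].round(1))
```

```text
Traceback (most recent call last):
ValueError: could not broadcast input array from shape (330,405,3) into shape (325,405,3)
```

Run:
```python
import pickle,cv2,numpy as np
d=pickle.load(open("c0.pkl","rb"))
def crop(n,x,y,w,h,s): return cv2.resize(d[n]["img"][y:y+h,x:x+w],None,fx=s,fy=s,interpolation=cv2.INTER_CUBIC)
A=np.zeros((600,800,3),np.uint8)
def put(i,x,y): A[y:y+i.shape[0],x:x+i.shape[1]]=i
put(crop("top",175,155,155,90,3),0,0)      # 465x270
put(crop("top",375,165,100,105,3),470,0)   # 300x315
put(crop("scene",225,170,135,108,3),0,275)
put(crop("scene",90,255,120,94,3),410,318)
cv2.imwrite("pics/comp.png",A)
for n in("top","scene"):
    hsv=cv2.cvtColor(d[n]["img"],cv2.COLOR_BGR2HSV)
    m=cv2.inRange(hsv,(5,150,120),(20,255,255))
    k,l,st,ce=cv2.connectedComponentsWithStats(m)
    for i in range(1,k):
        if st[i,4]>15: print(n,st[i].tolist(),ce[i].round(1))
```

```text
top [291, 196, 16, 7, 89] [298.3 198.8]
top [256, 200, 16, 7, 90] [263.4 202.8]
top [221, 204, 16, 8, 91] [228.3 207. ]
top [186, 208, 15, 7, 88] [193. 211.]
top [407, 230, 22, 8, 133] [417.2 233.3]
top [387, 321, 15, 16, 111] [394.1 328.3]
scene [306, 178, 16, 14, 93] [313.5 183.8]
scene [287, 189, 17, 14, 100] [294.9 195.4]
scene [267, 201, 17, 14, 105] [275.  207.3]
scene [245, 214, 18, 16, 118] [253.4 220.5]
scene [123, 231, 15, 12, 56] [131.8 234.5]
scene [135, 269, 20, 8, 33] [144.6 272.5]
scene [137, 273, 21, 10, 60] [146.8 277.1]
scene [277, 294, 15, 20, 228] [283.7 304.8]
```

View pics/comp.png

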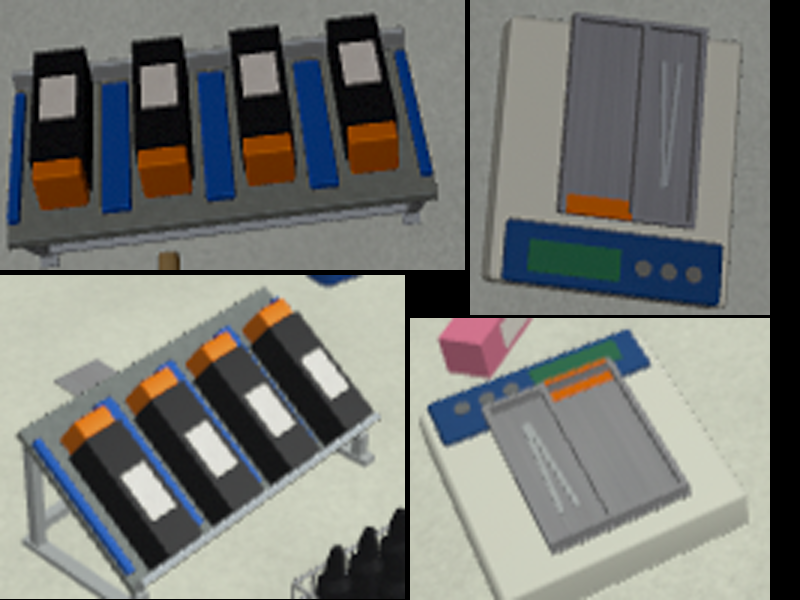

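The composite shows the cap/black boundaries of all four cases and their white labels in both views. The tray corners at top-view composite (573,14), (708,30), (694,227), (558,211) match scene composite (690,490), (553,550), (484,407), (612,362).

```bash
cat > h.py <<'E'
import pickle,cv2,numpy as np
def ray(c,p):
    p=cv2.undistortPoints(np.float64([[p]]),c["camera_matrix"],None)[0,0]
    T=c["world_from_camera"]; v=T[:3,:3]@[p[0],p[1],1]; return T[:3,3],v/np.linalg.norm(v)
def tri(obs):
    A=np.zeros((3,3));b=np.zeros(3);R=[ray(*o) for o in obs]
    for o,v in R: P=np.eye(3)-np.outer(v,v);A+=P;b+=P@o
    X=np.linalg.solve(A,b); return X,max(np.linalg.norm((np.eye(3)-np.outer(v,v))@(X-o)) for o,v in R)
def plane(c,p,q,n):
    o,v=ray(c,p); return o+v*((q-o)@n)/(v@n)
def blobs(img,lo,hi,amin):
    k,l,st,ce=cv2.connectedComponentsWithStats(cv2.inRange(cv2.cvtColor(img,cv2.COLOR_BGR2HSV),lo,hi))
    return [(ce[i],st[i]) for i in range(1,k) if st[i,4]>=amin]
E
python3 - <<'E'
from h import *
np.set_printoptions(precision=4,suppress=True)
d=pickle.load(open("c0.pkl","rb"));t,s=d["top"],d["scene"]
L=[]
for c,box in((t,(183,165,312,200)),(s,(255,195,345,260))):
    b=[q for q,st in blobs(c["img"],(0,0,140),(180,60,255),25) if box[0]<q[0]<box[2] and box[1]<q[1]<box[3]]
    b.sort(key=lambda q:-q[0] if c is t else q[0]); print(np.array(b)); L.append(b)
T=lambda x,y:(x/3+175-1/3,y/3+155-1/3); S=lambda x,y:(x/3+225-1/3,(y-275)/3+170-1/3)
bt=[((345,127),(391,122)),((243,140),(291,135)),((139,152),(188,147)),((34,162),(83,157))]
bs=[((75,458),(118,425)),((138,415),(179,383)),((200,375),(238,343)),((258,338),(293,310))]
if len(L[0])==len(L[1])==4:
    lab=np.array([tri([(t,a),(s,b)])[0] for a,b in zip(*L)]); print("lab",lab,[tri([(t,a),(s,b)])[1] for a,b in zip(*L)])
    ya=np.polyfit(lab[:,1],lab[:,0],1)[0]; yaw=-np.arctan(ya); print("yaw",yaw)
    n=np.array([np.sin(.6109)*np.cos(yaw),np.sin(.6109)*np.sin(yaw),np.cos(.6109)]);x=np.array([np.cos(.6109)*np.cos(yaw),np.cos(.6109)*np.sin(yaw),-np.sin(.6109)])
    for i in range(4):
        pt=[plane(t,T(*q),lab[i],n)-lab[i] for q in bt[i]];ps=[plane(s,S(*q),lab[i],n)-lab[i] for q in bs[i]]
        y=np.cross(n,x); print("case",i,[(p@x,p@y) for p in pt],[(p@x,p@y) for p in ps])
U=lambda x,y:((x-470)/3+375-1/3,y/3+165-1/3); V=lambda x,y:((x-410)/3+90-1/3,(y-318)/3+255-1/3)
C=[tri([(t,U(*a)),(s,V(*b))]) for a,b in zip([(573,14),(708,30),(694,227),(558,211)],[(690,490),(553,550),(484,407),(612,362)])]
for X,e in C: print("tray",X,e)
print([np.linalg.norm(C[i][0]-C[(i+1)%4][0]) for i in range(4)])
E
```

```text
[[294.2308 175.2168]
 [260.8462 179.1748]
 [227.1986 182.9589]
 [218.     168.2571]
 [206.0976 167.2927]
 [193.8367 186.7687]]
[[273.9061 241.5083]
 [294.8642 227.4383]
 [314.4626 214.4218]
 [332.8195 202.2406]]
tray [ 0.6257 -0.2478  0.0767] 0.0006290252268194308
tray [ 0.6133 -0.3631  0.0785] 0.0014316635797462086
tray [ 0.4396 -0.3417  0.0838] 0.00013447449799526727
tray [ 0.4523 -0.2281  0.0786] 0.0003049535596592963
[np.float64(0.11601698973881917), np.float64(0.17508482790226942), np.float64(0.11442048454250689), np.float64(0.17454405162835396)]
```

Run:
```python
from h import *
np.set_printoptions(precision=4,suppress=True)
d=pickle.load(open("c0.pkl","rb"));t,s=d["top"],d["scene"]
L=[]
for c,box in((t,(183,172,312,200)),(s,(255,195,345,260))):
    b=[q for q,st in blobs(c["img"],(0,0,140),(180,60,255),25) if box[0]<q[0]<box[2] and box[1]<q[1]<box[3]]
    b.sort(key=lambda q:-q[0] if c is t else q[0]); L.append(b)
T=lambda x,y:(x/3+175-1/3,y/3+155-1/3); S=lambda x,y:(x/3+225-1/3,(y-275)/3+170-1/3)
bt=[((345,127),(391,122)),((243,140),(291,135)),((139,152),(188,147)),((34,162),(83,157))]
bs=[((75,458),(118,425)),((138,415),(179,383)),((200,375),(238,343)),((258,338),(293,310))]
lab=np.array([tri([(t,a),(s,b)])[0] for a,b in zip(*L)]); print("lab",lab,[tri([(t,a),(s,b)])[1] for a,b in zip(*L)])
p=np.polyfit(lab[:,1],lab[:,0],1);yaw=-np.arctan(p[0]); print("yaw",yaw)
a=.6109;x=np.array([np.cos(a)*np.cos(yaw),np.cos(a)*np.sin(yaw),-np.sin(a)]);n=np.array([np.sin(a)*np.cos(yaw),np.sin(a)*np.sin(yaw),np.cos(a)]);y=np.cross(n,x)
for i in range(4):
    f=lambda c,F,q:(lambda v:(round(v@x,4),round(v@y,4)))(plane(c,F(*q),lab[i],n)-lab[i])
    print("case",i,[f(t,T,q) for q in bt[i]],[f(s,S,q) for q in bs[i]])
# low end of case 0..3 on top face, top view: composite top edge corners
for i,q in enumerate([((327,20),(375,14)),((230,32),(277,27)),((132,42),(180,37)),((34,54),(84,49))]):
    print("low",i,[f0 for f0 in [(lambda v:(round(v@x,4),round(v@y,4)))(plane(t,T(*w),lab[i],n)-lab[i]) for w in q]])
from scipy.spatial.transform import Rotation as R
import sys
from bench import robot
q=robot.get_obs()["tcp_rot"];R0=R.from_quat(q,scalar_first=True);print("x,y,z n",x,y,n,"R0",R0.as_matrix())
```

```text
lab [[0.596  0.056  0.1201]
 [0.5848 0.1401 0.1204]
 [0.5739 0.2243 0.1205]
 [0.5632 0.3079 0.121 ]] [np.float64(0.0007573076103438272), np.float64(0.0007495043082708421), np.float64(0.0008991133502901494), np.float64(0.0005222915890532228)]
yaw 0.12934389615941835
case 0 [(np.float64(-0.0745), np.float64(0.0215)), (np.float64(-0.0749), np.float64(-0.0157))] [(np.float64(-0.0606), np.float64(-0.0428)), (np.float64(-0.0656), np.float64(0.0154))]
case 1 [(np.float64(-0.0753), np.float64(0.0193)), (np.float64(-0.076), np.float64(-0.0194))] [(np.float64(-0.0634), np.float64(-0.0449)), (np.float64(-0.0688), np.float64(0.0152))]
case 2 [(np.float64(-0.0754), np.float64(0.018)), (np.float64(-0.0762), np.float64(-0.0214))] [(np.float64(-0.0648), np.float64(-0.044)), (np.float64(-0.072), np.float64(0.0176))]
case 3 [(np.float64(-0.0733), np.float64(0.0178)), (np.float64(-0.0741), np.float64(-0.0214))] [(np.float64(-0.0656), np.float64(-0.0427)), (np.float64(-0.0713), np.float64(0.0168))]
low 0 [(np.float64(0.0586), np.float64(0.0207)), (np.float64(0.0593), np.float64(-0.0215))]
low 1 [(np.float64(0.0578), np.float64(0.0208)), (np.float64(0.0573), np.float64(-0.0202))]
low 2 [(np.float64(0.0592), np.float64(0.0212)), (np.float64(0.0586), np.float64(-0.0206))]
low 3 [(np.float64(0.0577), np.float64(0.0219)), (np.float64(0.0567), np.float64(-0.0214))]
x,y,z n [ 0.8123  0.1057 -0.5736] [-0.129   0.9916  0.    ] [0.5688 0.074  0.8191] R0 [[ 0.9646  0.2636 -0.0003]
 [ 0.2636 -0.9646  0.001 ]
 [ 0.     -0.0011 -1.    ]]
```

```bash
cat >> h.py <<'E'
from scipy.spatial.transform import Rotation as Ro
yaw=.1293;a=.6109
X=np.array([np.cos(a)*np.cos(yaw),np.cos(a)*np.sin(yaw),-np.sin(a)]);N=np.array([np.sin(a)*np.cos(yaw),np.sin(a)*np.sin(yaw),np.cos(a)]);Y=np.cross(N,X)
RT=np.c_[X,-Y,-N]
G=np.array([.5746,.0532,.1206])+np.outer(range(4),[-.0109,.0840,.0003])
def go(p,Rt):
    from bench import robot
    o=robot.get_obs(); R0=Ro.from_quat(o["tcp_rot"],scalar_first=True)
    print("t",o["t"],"shift cm",np.round((np.array(p)-o["tcp_pos"])*100,2),"rv",np.round((Ro.from_matrix(Rt)*R0.inv()).as_rotvec(),3),"ft",np.round(o["ft_force"],2),"grip",round(float(o["grip_force"]),1),"open",round(float(o["opening"]),3),"q",np.round(o["joints"],2))
E
python3 -c "
from h import *
print(G,N*8); go(G[0]+.08*N,RT)"
python3 -m inch '[9,13,4,0,0,0, 9,13,4,0,0,0, 9,13,4,0,0,0, 9,13,4,0,0,0, 9,13,4,0,0,0]'
```

```text
[[0.5746 0.0532 0.1206]
 [0.5637 0.1372 0.1209]
 [0.5528 0.2212 0.1212]
 [0.5419 0.3052 0.1215]] [4.55053347 0.59168502 6.55305684]
t 0.15 shift cm [45.54 66.17 -6.36] rv [-0.121  0.599 -0.133] ft [-0.24  0.51  0.01] grip 0.0 open 0.994 q [-1.31  0.35  1.63  0.    1.16 -0.  ]
t: 0.57
tcp_pos: [0.2576, -0.4689, 0.2918]
tcp_rot: [-0.0, 0.991, 0.134, 0.001]
ft_force: [-0.3, -1.0, 0.3]
opening: 0.998
grip_force: 0.0
```

```bash
python3 -m inch '[11,16,0,0,0,0, 11,16,0,0,0,0, 11,16,0,0,0,0, 11,16,0,0,0,0, 11,16,0,0,0,0]' -0.5
python3 -m inch '[11,16,0,-0.04,0.2,-0.04, 11,16,0,-0.04,0.2,-0.04, 11,16,0,-0.04,0.2,-0.04, 11,16,0,-0.04,0.2,-0.04, 11,16,0,-0.04,0.2,-0.04]'
python3 -m inch '[11,16,-2,-0.06,0.3,-0.06, 11,16,-2,-0.06,0.3,-0.06, 11,16,-2,-0.06,0.3,-0.06, 11,16,-2,-0.06,0.3,-0.06, 11,16,-2,-0.06,0.3,-0.06]'
python3 -c "
from h import *
go(G[0]+.08*N,RT)"
```

```text
t: 0.98
tcp_pos: [0.3658, -0.3103, 0.2902]
tcp_rot: [-0.0, 0.991, 0.133, 0.0]
ft_force: [0.5, 0.2, -0.4]
opening: 0.75
grip_force: 0.0
t: 1.4
tcp_pos: [0.4764, -0.1501, 0.2899]
tcp_rot: [0.006, 0.988, 0.113, -0.102]
ft_force: [0.2, -0.7, 1.3]
opening: 0.75
grip_force: 0.0
t: 1.82
tcp_pos: [0.5865, 0.0105, 0.2679]
tcp_rot: [0.016, 0.964, 0.081, -0.253]
ft_force: [0.7, -0.5, 0.3]
opening: 0.751
grip_force: 0.0
t 1.8167 shift cm [ 3.36  4.87 -8.18] rv [-0.024  0.096 -0.034] ft [ 0.7  -0.47  0.27] grip 0.0 open 0.751 q [ 0.04  0.56  1.37 -0.05  1.73  1.45]
```

```bash
python3 -m inch '[3.4,4.9,-8.2,-0.024,0.096,-0.034, 3.4,4.9,-8.2,-0.024,0.096,-0.034, 3.4,4.9,-8.2,-0.024,0.096,-0.034, 3.4,4.9,-8.2,-0.024,0.096,-0.034, 3.4,4.9,-8.2,-0.024,0.096,-0.034]'
python3 - <<'E'
from h import *
from bench import viewer
go(G[0]+.08*N,RT)
c=viewer.capture("wrist");pickle.dump(c,open("w1.pkl","wb"));cv2.imwrite("pics/w1.png",c["img"])
K,T=c["camera_matrix"],c["world_from_camera"]
for g in G[:2]:
    for u,v in((-.075,.022),(-.075,-.022),(.075,.022),(.075,-.022),(-.055,0)):
        p=np.linalg.inv(T)@np.r_[g+.012*N+u*X+v*Y,1];p=K@p[:3];print(np.round(p[:2]/p[2],1),end=" ")
    print()
E
```

```text
t: 2.23
tcp_pos: [0.6182, 0.0556, 0.1882]
tcp_rot: [0.02, 0.952, 0.061, -0.3]
ft_force: [1.1, -0.4, -0.1]
opening: 0.751
grip_force: 0.0
t 2.2333 shift cm [ 0.19  0.36 -0.21] rv [0.001 0.001 0.001] ft [ 1.1  -0.39 -0.07] grip 0.0 open 0.751 q [ 0.1   0.74  1.27 -0.02  1.75  1.54]
[244.7 344.6] [314.5 344.5] [235.6  94.1] [320.9  94. ] [279.5 316.6] 
[110.2 345.3] [180.  345.2] [71.2 94.6] [156.6  94.5] [141.6 317.2]
```

View pics/w1.png

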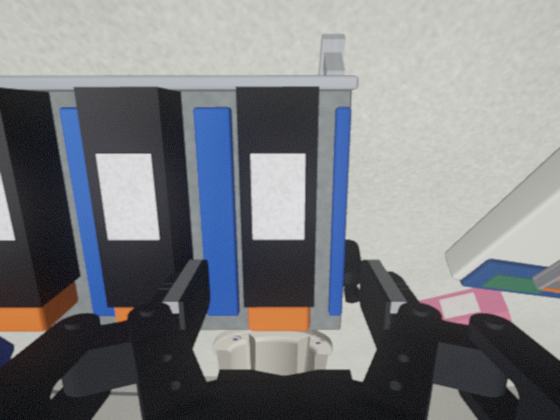

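Wrist view: case 0's top face runs (237,87)–(318,87) down to the cap boundary at row 306. That puts it about 4 mm further down-slope than computed, and well centred laterally between the fingers.

```bash
sed -i 's/^G=.*/&+.004*X/' h.py; python3 -m inch '[-1.4,-0.2,-2.4,0,0,0, -2.8,-0.4,-4.5,0,0,0, -3.6,-0.5,-5.7,0,0,0, -4.0,-0.5,-6.3,0,0,0, -4.0,-0.5,-6.3,0,0,0]'
python3 -c "
from h import *
go(G[0],RT)"
```

```text
t: 2.7
tcp_pos: [0.5782, 0.0499, 0.1268]
tcp_rot: [0.019, 0.952, 0.06, -0.298]
ft_force: [1.3, -0.2, 0.3]
opening: 0.749
grip_force: 0.0
t 2.7 shift cm [-0.03  0.37 -0.85] rv [0.001 0.004 0.003] ft [ 1.34 -0.21  0.29] grip 0.0 open 0.749 q [ 0.09  0.74  1.41 -0.02  1.6   1.54]
```

```bash
python3 -m inch '[0,0.35,-0.4,0,0,0, 0,0.35,-0.8,0,0,0, 0,0.35,-0.8,0,0,0, 0,0.35,-0.8,0,0,0]'
python3 -c "
from h import *
go(G[0],RT)"
```

```text
t: 3.03
tcp_pos: [0.5794, 0.0547, 0.1177]
tcp_rot: [0.02, 0.952, 0.061, -0.298]
ft_force: [0.3, 0.1, 0.0]
opening: 0.75
grip_force: 0.0
t 3.0333 shift cm [-0.15 -0.11  0.06] rv [0.001 0.004 0.001] ft [0.3  0.05 0.02] grip 0.0 open 0.75 q [ 0.1   0.75  1.41 -0.02  1.59  1.55]
```

```bash
python3 -m inch '[0,0,0,0,0,0, 0,0,0,0,0,0, 0,0,0,0,0,0, 0,0,0,0,0,0, 0,0,0,0,0,0]' 1
python3 -m inch '[0,0,0,0,0,0, 0,0,0,0,0,0, 0,0,0,0,0,0]'
```

```text
t: 3.45
tcp_pos: [0.5792, 0.0545, 0.1177]
tcp_rot: [0.02, 0.952, 0.061, -0.298]
ft_force: [2.4, -0.8, 5.1]
opening: 0.505
grip_force: 62.8
t: 3.7
tcp_pos: [0.5792, 0.0545, 0.1177]
tcp_rot: [0.02, 0.952, 0.061, -0.298]
ft_force: [3.1, -0.4, 5.5]
opening: 0.504
grip_force: 62.8
```

```bash
python3 -m inch '[0.4,0.05,0.6,0,0,0, 0.8,0.1,1.2,0,0,0, 1.1,0.15,1.6,0,0,0, 1.1,0.15,1.6,0,0,0, 1.1,0.15,1.6,0,0,0]'
python3 -m inch '[0,0,0,0,0,0, 0,0,0,0,0,0, 0,0,0,0,0,0, 0,0,0,0,0,0]'; python3 -m inch '[0,0,0,0,0,0, 0,0,0,0,0,0]'
```

```text
t: 4.12
tcp_pos: [0.5904, 0.0563, 0.1335]
tcp_rot: [0.019, 0.952, 0.061, -0.298]
ft_force: [1.8, 1.3, -0.0]
opening: 0.505
grip_force: 62.2
t: 4.45
tcp_pos: [0.5902, 0.0563, 0.1334]
tcp_rot: [0.019, 0.952, 0.061, -0.298]
ft_force: [4.3, 2.1, -0.3]
opening: 0.501
grip_force: 62.3
t: 4.62
tcp_pos: [0.5901, 0.0562, 0.1333]
tcp_rot: [0.02, 0.952, 0.061, -0.298]
ft_force: [2.8, 0.3, -5.1]
opening: 0.504
grip_force: 61.9
```

```bash
python3 -m inch '[0.4,0.05,0.8,0,0,0, 0.8,0.1,1.6,0,0,0, 1.0,0.15,2.2,0,0,0, 1.0,0.15,2.2,0,0,0, 1.0,0.15,2.2,0,0,0]'
for i in 1 2 3 4; do python3 -m inch '[0,0,0,0,0,0, 0,0,0,0,0,0]' | grep ft; python3 -c "
from bench import robot;o=robot.get_obs();print(o['ft_force'],o['moment'],o['joint_torque'][1:3])"; done
```

```text
t: 5.03
tcp_pos: [0.6, 0.0576, 0.1557]
tcp_rot: [0.02, 0.952, 0.061, -0.298]
ft_force: [0.4, -0.2, -4.6]
opening: 0.505
grip_force: 61.8
ft_force: [-0.0, 0.5, -5.5]
[-0.00849819  0.52826819 -5.51171416] [ 0.10081741 -0.7431564   0.04468018] [-83.42321634 -30.06640434]
ft_force: [-0.2, 0.4, -4.6]
[-0.24961538  0.35709467 -4.57221148] [ 0.10063458 -0.73337095 -0.02188312] [-83.10485601 -29.84481454]
ft_force: [-0.6, 0.7, -5.1]
[-0.55953692  0.70927718 -5.13853189] [ 0.07371211 -0.73069333 -0.00207448] [-83.04495335 -29.837991  ]
ft_force: [-0.7, -1.1, -5.0]
[-0.66529516 -1.10392791 -5.03750467] [ 0.06899843 -0.77209377 -0.00272316] [-83.05801392 -29.86202002]
```

Case 0 weighs about 5.1 N, so it is full. I'll put it back the way it came, 1 mm up-slope so it clears the lip.

```bash
python3 -m inch '[-0.5,0,-1.0,0,0,0, -1.1,-0.15,-2.1,0,0,0, -1.1,-0.15,-2.1,0,0,0, -1.5,-0.2,-2.7,0,0,0, -1.9,-0.25,-3.3,0,0,0]'
python3 -m inch '[-0.1,0,-0.2,0,0,0, -0.25,-0.03,-0.4,0,0,0, -0.25,-0.03,-0.4,0,0,0, -0.25,-0.03,-0.4,0,0,0]'
python3 -m inch '[0,0,0,0,0,0, 0,0,0,0,0,0, 0,0,0,0,0,0, 0,0,0,0,0,0, 0,0,0,0,0,0]' -0.5
```

```text
t: 6.12
tcp_pos: [0.5805, 0.0551, 0.1218]
tcp_rot: [0.02, 0.952, 0.061, -0.299]
ft_force: [0.0, 0.7, -4.9]
opening: 0.502
grip_force: 62.1
t: 6.45
tcp_pos: [0.5784, 0.0548, 0.1184]
tcp_rot: [0.02, 0.952, 0.061, -0.298]
ft_force: [0.2, 1.0, -4.5]
opening: 0.506
grip_force: 62.0
t: 6.87
tcp_pos: [0.5784, 0.0548, 0.1185]
tcp_rot: [0.02, 0.952, 0.061, -0.299]
ft_force: [0.1, 1.1, 0.1]
opening: 0.748
grip_force: 0.0
```

```bash
python3 -m inch '[1.6,0.2,2.2,0,0,0, 3.1,0.4,4.5,0,0,0, 2.6,2.4,4.6,0,0,0, 2.1,6,4.6,0,0,0, 2,8.8,4.6,0,0,0]'
python3 -m inch '[0,0,0,0,0,0, 0,0,0,0,0,0]'
python3 - <<'E'
from h import *
from bench import viewer
go(G[1]+.055*N,RT)
c=viewer.capture("wrist");pickle.dump(c,open("w2.pkl","wb"))
c0=pickle.load(open("w1.pkl","rb"));d=pickle.load(open("c0.pkl","rb"))
f=lambda c:[(q.round(1).tolist(),s[4]) for q,s in blobs(c["img"],(0,0,150),(180,40,255),800) if q[1]<260]
print(f(c0),f(c)); cv2.imwrite("pics/w2.png",c["img"])
K,T=c["camera_matrix"],c["world_from_camera"]
for g in G:
    p=np.linalg.inv(T)@np.r_[g+.012*N+.018*X,1];p=K@p[:3];print(np.round(p[:2]/p[2],1),end=" ")
E
```

```text
t: 7.28
tcp_pos: [0.5982, 0.1441, 0.165]
tcp_rot: [0.019, 0.952, 0.06, -0.298]
ft_force: [0.2, 0.1, -0.3]
opening: 0.752
grip_force: 0.0
t: 7.45
tcp_pos: [0.598, 0.1441, 0.1643]
tcp_rot: [0.02, 0.952, 0.062, -0.299]
ft_force: [-0.5, -0.4, 0.0]
opening: 0.749
grip_force: 0.0
t 7.45 shift cm [ 0.02 -0.24 -0.07] rv [ 0.001  0.003 -0.001] ft [-0.51 -0.42  0.04] grip 0.0 open 0.749 q [0.21 0.75 1.3  0.05 1.7  1.64]
[([356.2, 103.9], np.int32(87907)), ([128.0, 196.0], np.int32(4623)), ([277.8, 196.1], np.int32(4611))] [([322.1, 77.3], np.int32(66308)), ([119.5, 219.4], np.int32(5722)), ([287.6, 219.4], np.int32(5693)), ([454.0, 219.4], np.int32(5717))]
[460.7 218.5] [289.6 219. ] [117.9 219.5] [-54.6 219.9]
```

View pics/w2.png

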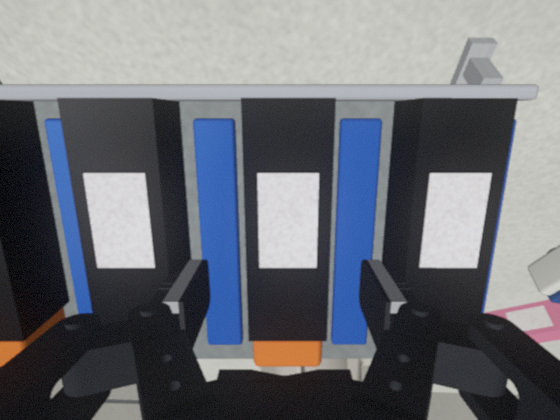

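Wrist view: case 0 is back, its label row (219) level with its neighbours. Case 1 is centred under the gripper at column 288.

```bash
python3 -m inch '[-1.2,-0.3,-1.8,0,0,0, -2.4,-0.6,-3.5,0,0,0, -3.0,-0.65,-4.3,0,0,0, -3.1,-0.65,-4.6,0,0,0, -3.1,-0.65,-4.6,0,0,0]'
python3 -m inch '[0,0,0,0,0,0]'
python3 -c "
from h import *
go(G[1],RT)"
python3 -m inch '[0,0,0,0,0,0, 0,0,0,0,0,0, 0,0,0,0,0,0, 0,0,0,0,0,0, 0,0,0,0,0,0]' 1
python3 -m inch '[0.6,0.08,0.9,0,0,0, 1.1,0.15,1.6,0,0,0, 1.4,0.2,2.4,0,0,0, 1.8,0.25,3.2,0,0,0, 2.1,0.3,3.8,0,0,0]'
python3 -m inch '[0,0,0,0,0,0, 0,0,0,0,0,0, 0,0,0,0,0,0]'
for i in 1 2 3 4; do python3 -m inch '[0,0,0,0,0,0, 0,0,0,0,0,0]' | grep ft;  done
```

```text
t: 7.92
tcp_pos: [0.5671, 0.1356, 0.118]
tcp_rot: [0.02, 0.952, 0.06, -0.299]
ft_force: [-0.0, 0.2, 0.8]
opening: 0.752
grip_force: 0.0
t: 8.0
tcp_pos: [0.5681, 0.1361, 0.1189]
tcp_rot: [0.019, 0.952, 0.061, -0.298]
ft_force: [0.0, 0.5, 0.4]
opening: 0.752
grip_force: 0.0
t 8.0 shift cm [-0.12  0.15 -0.03] rv [0.    0.004 0.002] ft [0.01 0.48 0.37] grip 0.0 open 0.752 q [0.21 0.76 1.4  0.05 1.59 1.64]
t: 8.42
tcp_pos: [0.5684, 0.1368, 0.1193]
tcp_rot: [0.019, 0.953, 0.061, -0.298]
ft_force: [3.0, 1.4, 6.1]
opening: 0.506
grip_force: 62.8
t: 8.83
tcp_pos: [0.589, 0.1393, 0.1573]
tcp_rot: [0.02, 0.952, 0.061, -0.298]
ft_force: [-0.0, 0.3, -2.9]
opening: 0.503
grip_force: 62.0
t: 9.08
tcp_pos: [0.588, 0.1392, 0.156]
tcp_rot: [0.02, 0.952, 0.061, -0.299]
ft_force: [-0.2, -0.6, -4.9]
opening: 0.507
grip_force: 62.0
ft_force: [0.1, -0.8, -4.5]
ft_force: [0.2, 0.6, -5.1]
ft_force: [0.6, -0.0, -4.3]
ft_force: [-0.2, -1.1, -4.7]
```

Case 1 is full too (about 4.7 N). I'll return it and go on to case 2.

```bash
python3 -m inch '[-0.5,0,-1.0,0,0,0, -1.1,-0.15,-2.1,0,0,0, -1.1,-0.15,-2.1,0,0,0, -1.5,-0.2,-2.7,0,0,0, -1.9,-0.25,-3.3,0,0,0]'
python3 -m inch '[-0.1,0,-0.2,0,0,0, -0.25,-0.03,-0.45,0,0,0, -0.25,-0.03,-0.45,0,0,0, -0.25,-0.03,-0.45,0,0,0]'
python3 -m inch '[0,0,0,0,0,0, 0,0,0,0,0,0, 0,0,0,0,0,0, 0,0,0,0,0,0, 0,0,0,0,0,0]' -0.5
python3 -m inch '[1.6,0.2,2.2,0,0,0, 3.1,0.4,4.5,0,0,0, 2.6,2.4,4.6,0,0,0, 2.1,6,4.6,0,0,0, 2,8.6,4.6,0,0,0]'
python3 -m inch '[0,0,0,0,0,0, 0,0,0,0,0,0]'
python3 - <<'E'
from h import *
from bench import viewer
go(G[2]+.055*N,RT)
c=viewer.capture("wrist")
print([(q.round(1).tolist(),s[4]) for q,s in blobs(c["img"],(0,0,150),(180,40,255),800) if q[1]<260])
E
```

```text
t: 10.17
tcp_pos: [0.569, 0.1368, 0.1228]
tcp_rot: [0.02, 0.952, 0.061, -0.299]
ft_force: [0.9, 0.1, -5.1]
opening: 0.506
grip_force: 62.0
t: 10.5
tcp_pos: [0.5673, 0.1366, 0.1202]
tcp_rot: [0.019, 0.952, 0.061, -0.298]
ft_force: [0.7, -0.2, 6.3]
opening: 0.505
grip_force: 63.2
t: 10.92
tcp_pos: [0.5667, 0.1365, 0.1187]
tcp_rot: [0.02, 0.952, 0.061, -0.299]
ft_force: [0.3, -0.3, -0.7]
opening: 0.748
grip_force: 0.0
t: 11.33
tcp_pos: [0.5866, 0.2241, 0.1653]
tcp_rot: [0.019, 0.952, 0.06, -0.299]
ft_force: [0.4, 0.4, -0.0]
opening: 0.752
grip_force: 0.0
t: 11.5
tcp_pos: [0.5864, 0.2236, 0.1646]
tcp_rot: [0.02, 0.952, 0.062, -0.299]
ft_force: [-0.9, -0.3, 0.3]
opening: 0.749
grip_force: 0.0
t 11.5 shift cm [ 0.09  0.21 -0.06] rv [ 0.001  0.003 -0.001] ft [-0.86 -0.31  0.35] grip 0.0 open 0.749 q [0.31 0.76 1.27 0.1  1.71 1.73]
[([229.5, 82.9], np.int32(67209)), ([109.4, 217.5], np.int32(5771)), ([278.4, 217.4], np.int32(5720)), ([450.3, 217.4], np.int32(5745))]
```

```bash
python3 -m inch '[-1.2,0,-1.8,0,0,0, -2.4,-0.1,-3.5,0,0,0, -3.0,-0.15,-4.3,0,0,0, -3.1,-0.2,-4.6,0,0,0, -3.1,-0.2,-4.6,0,0,0]'
python3 -m inch '[0,0,0,0,0,0]'
python3 -c "
from h import *
go(G[2],RT)"
python3 -m inch '[0,0,0,0,0,0, 0,0,0,0,0,0, 0,0,0,0,0,0, 0,0,0,0,0,0, 0,0,0,0,0,0]' 1
python3 -m inch '[0.6,0.08,0.9,0,0,0, 1.1,0.15,1.6,0,0,0, 1.4,0.2,2.4,0,0,0, 1.8,0.25,3.2,0,0,0, 2.1,0.3,3.8,0,0,0]'
python3 -m inch '[0,0,0,0,0,0, 0,0,0,0,0,0, 0,0,0,0,0,0]'
for i in 1 2 3 4; do python3 -m inch '[0,0,0,0,0,0, 0,0,0,0,0,0]' | grep ft;  done
```

```text
t: 11.97
tcp_pos: [0.5556, 0.2196, 0.1185]
tcp_rot: [0.02, 0.952, 0.06, -0.299]
ft_force: [0.7, 1.1, 0.4]
opening: 0.75
grip_force: 0.0
t: 12.05
tcp_pos: [0.5566, 0.2201, 0.1194]
tcp_rot: [0.019, 0.952, 0.061, -0.298]
ft_force: [-0.8, 0.1, 0.3]
opening: 0.752
grip_force: 0.0
t 12.05 shift cm [-0.06  0.15 -0.05] rv [0.    0.004 0.002] ft [-0.78  0.12  0.28] grip 0.0 open 0.752 q [0.32 0.77 1.37 0.11 1.6  1.73]
t: 12.47
tcp_pos: [0.5569, 0.221, 0.1199]
tcp_rot: [0.019, 0.953, 0.061, -0.297]
ft_force: [3.5, 3.0, 5.4]
opening: 0.504
grip_force: 63.0
t: 12.88
tcp_pos: [0.5775, 0.2236, 0.1578]
tcp_rot: [0.02, 0.952, 0.061, -0.298]
ft_force: [-0.6, 0.1, -5.6]
opening: 0.503
grip_force: 61.9
t: 13.13
tcp_pos: [0.5765, 0.2234, 0.1564]
tcp_rot: [0.02, 0.952, 0.061, -0.299]
ft_force: [0.0, -0.2, -5.3]
opening: 0.508
grip_force: 61.9
ft_force: [-0.3, -0.8, -5.0]
ft_force: [0.0, 0.4, -4.1]
ft_force: [0.3, -0.8, -5.2]
ft_force: [0.1, 0.2, -5.7]
```

Case 2 is full (about 5 N), so case 3 should be the light one. I'll return case 2 and go to case 3.

```bash
python3 -m inch '[-0.5,0,-1.0,0,0,0, -1.1,-0.15,-2.1,0,0,0, -1.1,-0.15,-2.1,0,0,0, -1.5,-0.2,-2.7,0,0,0, -1.9,-0.25,-3.3,0,0,0]'
python3 -m inch '[-0.1,0,-0.2,0,0,0, -0.25,-0.03,-0.4,0,0,0, -0.25,-0.03,-0.4,0,0,0, -0.25,-0.03,-0.4,0,0,0]'
python3 -m inch '[0,0,0,0,0,0, 0,0,0,0,0,0, 0,0,0,0,0,0, 0,0,0,0,0,0, 0,0,0,0,0,0]' -0.5
python3 -m inch '[1.6,0.2,2.2,0,0,0, 3.1,0.4,4.5,0,0,0, 2.6,2.4,4.6,0,0,0, 2.1,6,4.6,0,0,0, 2,8.6,4.6,0,0,0]'
python3 -m inch '[0,0,0,0,0,0, 0,0,0,0,0,0]'
python3 - <<'E'
from h import *
from bench import viewer
go(G[3]+.055*N,RT)
c=viewer.capture("wrist")
print([(q.round(1).tolist(),s[4]) for q,s in blobs(c["img"],(0,0,150),(180,40,255),800) if q[1]<260])
E
```

```text
t: 14.22
tcp_pos: [0.5575, 0.221, 0.1233]
tcp_rot: [0.02, 0.952, 0.061, -0.299]
ft_force: [-0.3, 0.3, -4.4]
opening: 0.504
grip_force: 62.2
t: 14.55
tcp_pos: [0.5558, 0.2208, 0.1208]
tcp_rot: [0.019, 0.952, 0.061, -0.298]
ft_force: [1.2, -1.2, 3.4]
opening: 0.502
grip_force: 63.2
t: 14.97
tcp_pos: [0.5551, 0.2207, 0.1197]
tcp_rot: [0.02, 0.952, 0.061, -0.299]
ft_force: [-0.6, 0.2, -0.1]
opening: 0.75
grip_force: 0.0
t: 15.38
tcp_pos: [0.5751, 0.3083, 0.1664]
tcp_rot: [0.019, 0.952, 0.06, -0.299]
ft_force: [0.4, 0.1, 1.1]
opening: 0.749
grip_force: 0.0
t: 15.55
tcp_pos: [0.5748, 0.3078, 0.1655]
tcp_rot: [0.02, 0.952, 0.062, -0.299]
ft_force: [-0.3, 0.3, -0.3]
opening: 0.75
grip_force: 0.0
t 15.55 shift cm [ 0.16  0.19 -0.12] rv [ 0.001  0.003 -0.001] ft [-0.26  0.31 -0.33] grip 0.0 open 0.75 q [0.41 0.79 1.21 0.16 1.72 1.83]
[([207.8, 109.0], np.int32(89734)), ([278.4, 215.0], np.int32(5775)), ([450.3, 215.2], np.int32(5773))]
```

```bash
python3 -m inch '[-1.2,0,-1.8,0,0,0, -2.3,-0.1,-3.5,0,0,0, -2.9,-0.15,-4.3,0,0,0, -3.0,-0.2,-4.6,0,0,0, -3.0,-0.2,-4.6,0,0,0]'
python3 -m inch '[0,0,0,0,0,0]'
python3 -c "
from h import *
go(G[3],RT)"
python3 -m inch '[0,0,0,0,0,0, 0,0,0,0,0,0, 0,0,0,0,0,0, 0,0,0,0,0,0, 0,0,0,0,0,0]' 1
python3 -m inch '[0.6,0.08,0.9,0,0,0, 1.1,0.15,1.6,0,0,0, 1.4,0.2,2.4,0,0,0, 1.8,0.25,3.2,0,0,0, 2.1,0.3,3.8,0,0,0]'
python3 -m inch '[0,0,0,0,0,0, 0,0,0,0,0,0, 0,0,0,0,0,0]'
for i in 1 2 3 4; do python3 -m inch '[0,0,0,0,0,0, 0,0,0,0,0,0]' | grep ft;  done
```

```text
t: 16.02
tcp_pos: [0.5451, 0.3038, 0.1194]
tcp_rot: [0.02, 0.952, 0.06, -0.299]
ft_force: [0.2, -0.5, 0.0]
opening: 0.754
grip_force: 0.0
t: 16.1
tcp_pos: [0.5461, 0.3044, 0.1204]
tcp_rot: [0.019, 0.952, 0.061, -0.298]
ft_force: [0.1, -0.6, 0.5]
opening: 0.754
grip_force: 0.0
t 16.1 shift cm [-0.09  0.12 -0.12] rv [0.    0.004 0.002] ft [ 0.13 -0.59  0.54] grip 0.0 open 0.754 q [0.42 0.8  1.32 0.17 1.62 1.82]
t: 16.52
tcp_pos: [0.5464, 0.305, 0.1209]
tcp_rot: [0.019, 0.953, 0.061, -0.298]
ft_force: [3.5, 0.8, 4.7]
opening: 0.502
grip_force: 62.1
t: 16.93
tcp_pos: [0.567, 0.3079, 0.159]
tcp_rot: [0.019, 0.952, 0.061, -0.298]
ft_force: [0.3, 0.7, -1.2]
opening: 0.506
grip_force: 61.1
t: 17.18
tcp_pos: [0.566, 0.3076, 0.1575]
tcp_rot: [0.02, 0.952, 0.061, -0.299]
ft_force: [-0.9, -0.3, -1.3]
opening: 0.498
grip_force: 61.1
ft_force: [-0.4, 0.8, -2.3]
ft_force: [-0.3, 0.1, -1.4]
ft_force: [0.1, -0.6, -1.6]
ft_force: [-0.5, -0.9, -1.3]
```

Case 3 reads about 1.5 N, so it is the empty one. Next I'll raise it, turn it level and carry it over to the scale.

```bash
cat >> h.py <<'E'
s_=-.113;RS=np.array([[np.cos(s_),np.sin(s_),0],[np.sin(s_),-np.cos(s_),0],[0,0,-1]])
SL=np.array([.5353,-.2707,.072])
E
python3 -m inch '[0,0,4,0,0,0, 0,0,8,0,0,0, 0,0,11,0,0,0, 0,0,12,0,0,0, 0,0,12,0,0,0]'
python3 -c "
from h import *
go(SL+[0,0,.17],RS)"
```

```text
t: 18.27
tcp_pos: [0.5673, 0.3082, 0.281]
tcp_rot: [0.019, 0.953, 0.061, -0.296]
ft_force: [1.4, 0.6, -2.0]
opening: 0.505
grip_force: 61.6
t 18.2667 shift cm [ -3.2  -57.89  -3.9 ] rv [ 0.004 -0.604 -0.234] ft [ 1.42  0.63 -2.  ] grip 61.6 open 0.505 q [0.41 0.68 1.16 0.17 1.88 1.86]
```

```bash
python3 -m inch '[0,-3,0,0,-0.12,-0.05, -1,-7,0,0,-0.24,-0.1, -1,-11,0,0,-0.36,-0.14, -1,-15,0,0,-0.48,-0.18, -2,-19,0,0,-0.6,-0.234]'
python3 -m inch '[0,-4,0,0,0,0, 0,-8,0,0,0,0, 0,-12,0,0,0,0, 0,-16,0,0,0,0, 0,-19,0,0,0,0]'
python3 -m inch '[0,-4,0,0,0,0, 0,-8,0,0,0,0, -1,-12,-1,0,0,0, -1,-16,-2,0,0,0, -1,-19,-3,0,0,0]'
python3 -m inch '[0,0,0,0,0,0, 0,0,0,0,0,0]'
python3 -c "
from h import *
go(SL+[0,0,.035+.07],RS)"
```

```text
t: 18.68
tcp_pos: [0.5465, 0.1158, 0.2763]
tcp_rot: [0.003, 0.998, -0.054, -0.011]
ft_force: [1.2, -1.0, -0.5]
opening: 0.504
grip_force: 61.9
t: 19.1
tcp_pos: [0.5447, -0.075, 0.2759]
tcp_rot: [0.003, 0.998, -0.054, -0.015]
ft_force: [0.4, 0.3, -1.2]
opening: 0.499
grip_force: 61.9
t: 19.52
tcp_pos: [0.5345, -0.2648, 0.2454]
tcp_rot: [0.003, 0.998, -0.054, -0.015]
ft_force: [1.3, 0.3, -2.1]
opening: 0.502
grip_force: 61.9
t: 19.68
tcp_pos: [0.5346, -0.2633, 0.2448]
tcp_rot: [0.002, 0.998, -0.055, -0.016]
ft_force: [0.7, 0.8, -1.1]
opening: 0.503
grip_force: 62.1
t 19.6833 shift cm [ 0.07 -0.74 -6.78] rv [ 0.002 -0.032 -0.003] ft [ 0.71  0.84 -1.1 ] grip 62.1 open 0.503 q [-0.45  0.33  1.68 -0.02  1.16  1.24]
```

```bash
python3 -m inch '[0,-0.4,-2,0,-0.03,0, 0,-0.7,-4,0,-0.03,0, 0,-0.7,-6,0,-0.03,0, 0,-0.7,-6.8,0,-0.03,0, 0,-0.7,-6.8,0,-0.03,0]'
python3 -m inch '[0,0,0,0,0,0, 0,0,0,0,0,0]'
python3 - <<'E'
from h import *
from bench import viewer
go(SL+[0,0,.035+.07],RS)
A=np.zeros((600,800,3),np.uint8);d={}
def put(i,x,y): A[y:y+i.shape[0],x:x+i.shape[1]]=i
for n,b,(x,y) in(("top",(360,145,130,130),(0,0)),("scene",(75,215,130,130),(400,0)),):
    c=viewer.capture(n);d[n]=c;put(cv2.resize(c["img"][b[1]:b[1]+b[3],b[0]:b[0]+b[2]],None,fx=3,fy=3,interpolation=cv2.INTER_CUBIC),x,y)
c=viewer.capture("wrist");d["wrist"]=c;put(cv2.resize(c["img"],(270,203)),0,395)
pickle.dump(d,open("c3.pkl","wb"));cv2.imwrite("pics/c3.png",A)
E
```

```text
t: 20.1
tcp_pos: [0.5348, -0.2675, 0.1772]
tcp_rot: [0.001, 0.999, -0.053, -0.001]
ft_force: [0.2, 0.2, -1.3]
opening: 0.502
grip_force: 62.1
t: 20.27
tcp_pos: [0.537, -0.269, 0.1808]
tcp_rot: [0.002, 0.999, -0.053, 0.002]
ft_force: [-0.6, 0.5, -1.4]
opening: 0.503
grip_force: 62.1
t 20.2667 shift cm [-0.17 -0.17 -0.38] rv [ 0.005  0.003 -0.006] ft [-0.58  0.5  -1.41] grip 62.1 open 0.503 q [-0.47  0.39  1.75 -0.    1.    1.21]
```

View pics/c3.png

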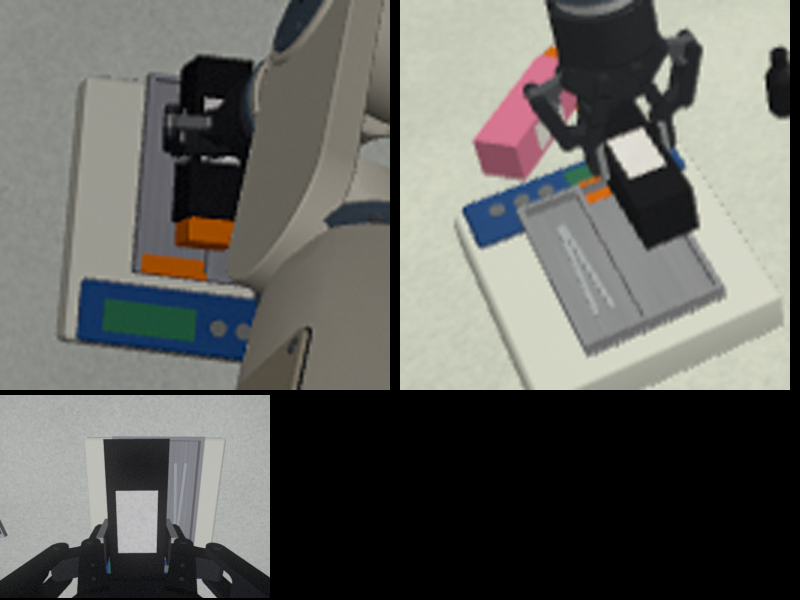

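The composite shows the case held level, cap end over the orange mark's side, with the tray beneath it. I'll zoom the wrist picture, which shows case and tray edges together.

Run:
```python
from h import *
d=pickle.load(open("c3.pkl","rb"));i=d["wrist"]["img"][70:270,170:435]
i=cv2.convertScaleAbs(i,alpha=1.3,beta=20)
cv2.imwrite("pics/c3w.png",cv2.resize(i,None,fx=3,fy=3,interpolation=cv2.INTER_CUBIC))
```

```text
(no output)
```

View pics/c3w.png

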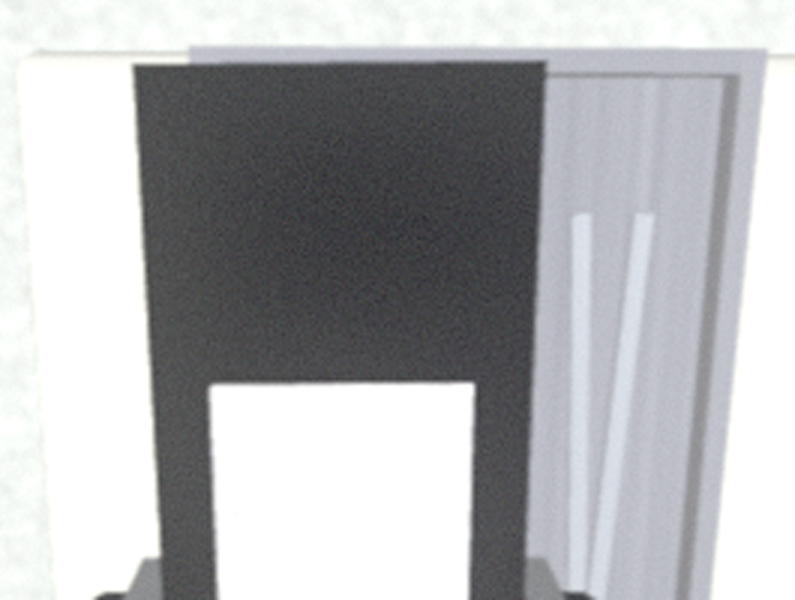

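The crop shows the tray's far rim corners at (190,46) and (767,48) and the case's end edge at (133,65)–(547,62).

Run:
```python
from h import *
np.set_printoptions(precision=4,suppress=True)
c=pickle.load(open("c3.pkl","rb"))["wrist"];F=lambda x,y:((x+.5)/3+170-.5,(y+.5)/3+70-.5)
e3=np.array([0,0,1.])
for z in(.080,.084):
    a,b=[plane(c,F(*q),np.array([0,0,z]),e3) for q in((190,46),(767,48))];print("tray",z,a,b,np.linalg.norm(a-b))
for z in(.180,.190,.2):
    a,b=[plane(c,F(*q),np.array([0,0,z]),e3) for q in((133,65),(547,62))]
    u=np.array([np.cos(s_),np.sin(s_),0]);print("case",z,a,b,np.linalg.norm(a-b),"mid",(a+b)/2-.075*u)
y=np.array([.113,.9936,0]);u=np.array([.9936,-.113,0])
a,b=[plane(c,F(*q),np.array([0,0,.082]),e3) for q in((190,46),(767,48))]
# slot from far corner a (+x,+y): -88mm u, -33mm y
print("slot",a-.088*u-.033*y, "from b",b-.088*u+(.115-.033)*y)
```

```text
tray 0.08 [ 0.6244 -0.248   0.08  ] [ 0.6117 -0.3631  0.08  ] 0.11581996066672492
tray 0.084 [ 0.6241 -0.2485  0.084 ] [ 0.6116 -0.3616  0.084 ] 0.11375171331298395
case 0.18 [ 0.614  -0.2538  0.18  ] [ 0.6094 -0.2997  0.18  ] 0.04612562442188184 mid [ 0.5371 -0.2683  0.18  ]
case 0.19 [ 0.6132 -0.2555  0.19  ] [ 0.6089 -0.2977  0.19  ] 0.042405706278809345 mid [ 0.5365 -0.2682  0.19  ]
case 0.2 [ 0.6123 -0.2573  0.2   ] [ 0.6085 -0.2958  0.2   ] 0.03868578813573691 mid [ 0.5359 -0.2681  0.2   ]
slot [ 0.5331 -0.2711  0.082 ] from b [ 0.5335 -0.2709  0.082 ]
```

```bash
python3 -m inch '[-0.1,-0.1,-1.5,0,0,0, -0.25,-0.25,-3,0,0,0, -0.25,-0.25,-4.2,0,0,0, -0.25,-0.25,-5,0,0,0, -0.25,-0.25,-5.2,0,0,0]'
python3 -m inch '[0,0,0,0,0,0, 0,0,0,0,0,0]'
python3 -c "
from h import *
go([.5345,-.2718,.1111],RS)"
```

```text
t: 20.83
tcp_pos: [0.5332, -0.2715, 0.1265]
tcp_rot: [0.002, 0.999, -0.054, 0.0]
ft_force: [0.2, -0.9, -1.0]
opening: 0.505
grip_force: 62.1
t: 21.0
tcp_pos: [0.5342, -0.2719, 0.1282]
tcp_rot: [0.002, 0.999, -0.054, 0.001]
ft_force: [0.2, -0.0, -0.9]
opening: 0.5
grip_force: 62.1
t 21.0 shift cm [ 0.03  0.01 -1.71] rv [ 0.004  0.003 -0.006] ft [ 0.18 -0.02 -0.87] grip 62.1 open 0.5 q [-0.47  0.45  1.79 -0.    0.89  1.21]
```

Bottom is about 17 mm above the floor; lowering gently with force checks.

```bash
python3 -m inch '[0,0,-0.4,0,0,0, 0,0,-0.8,0,0,0, 0,0,-1.2,0,0,0, 0,0,-1.3,0,0,0, 0,0,-1.3,0,0,0]'
for i in 1 2 3; do python3 -m inch '[0,0,-0.1,0,0,0, 0,0,-0.1,0,0,0, 0,0,-0.1,0,0,0, 0,0,-0.1,0,0,0]' | egrep 'pos|force'; done
```

```text
t: 21.42
tcp_pos: [0.5335, -0.2716, 0.1143]
tcp_rot: [0.002, 0.999, -0.054, 0.001]
ft_force: [-0.3, -0.1, -0.1]
opening: 0.506
grip_force: 62.1
tcp_pos: [0.5339, -0.2718, 0.1139]
ft_force: [-0.0, 0.2, -1.4]
grip_force: 62.1
tcp_pos: [0.5338, -0.2718, 0.1128]
ft_force: [0.8, -0.5, -0.9]
grip_force: 62.1
tcp_pos: [0.5338, -0.2718, 0.1118]
ft_force: [0.3, -0.2, -1.8]
grip_force: 62.1
```

```bash
for i in 1 2 3 4; do python3 -m inch '[0,0,-0.1,0,0,0, 0,0,-0.1,0,0,0, 0,0,-0.1,0,0,0, 0,0,-0.1,0,0,0]' | egrep 'pos|ft'; done
```

```text
tcp_pos: [0.5338, -0.2718, 0.1108]
ft_force: [-0.2, -0.7, -1.8]
tcp_pos: [0.5338, -0.2718, 0.1098]
ft_force: [0.5, -0.6, -0.8]
tcp_pos: [0.5338, -0.2718, 0.1088]
ft_force: [-0.1, 0.6, -0.4]
tcp_pos: [0.5339, -0.2718, 0.1079]
ft_force: [0.3, 0.1, 1.7]
```

```bash
python3 -m inch '[0,0,0.1,0,0,0, 0,0,0.1,0,0,0]' | egrep 'pos|ft'
python3 -m inch '[0,0,0,0,0,0, 0,0,0,0,0,0, 0,0,0,0,0,0, 0,0,0,0,0,0, 0,0,0,0,0,0]' -0.5
python3 -m inch '[0,0,2,0,0,0, 0,0,5,0,0,0, 0,0,9,0,0,0, 0,0,13,0,0,0, 0,0,16,0,0,0]'
python3 -m inch '[-3,-4,0,0,0,0, -6,-6,0,0,0,0, -10,-8,0,0,0,0, -14,-10,0,0,0,0, -14,-12,0,0,0,0]'
python3 -m inch '[0,0,0,0,0,0, 0,0,0,0,0,0]'
python3 - <<'E'
from h import *
from bench import viewer
A=np.zeros((600,800,3),np.uint8);d={}
def put(i,x,y): A[y:y+i.shape[0],x:x+i.shape[1]]=i
for n,b,(x,y) in(("top",(175,145,300,135),(0,0)),("scene",(75,165,290,180),(0,275)),):
    c=viewer.capture(n);d[n]=c;put(cv2.resize(c["img"][b[1]:b[1]+b[3],b[0]:b[0]+b[2]],None,fx=2 if n=="top" else 1.8,fy=2 if n=="top" else 1.8,interpolation=cv2.INTER_CUBIC),x,y)
c=viewer.capture("wrist");d["wrist"]=c;put(cv2.resize(c["img"],(270,203)),528,280)
pickle.dump(d,open("c4.pkl","wb"));cv2.imwrite("pics/c4.png",A)
E
```

```text
tcp_pos: [0.5339, -0.2718, 0.1089]
ft_force: [1.2, 0.7, -0.1]
t: 24.33
tcp_pos: [0.5337, -0.2718, 0.1087]
tcp_rot: [0.002, 0.999, -0.054, 0.001]
ft_force: [-0.8, 0.1, -1.1]
opening: 0.748
grip_force: 0.0
t: 24.75
tcp_pos: [0.5342, -0.272, 0.2721]
tcp_rot: [0.002, 0.999, -0.054, 0.002]
ft_force: [0.4, -0.4, -0.4]
opening: 0.754
grip_force: 0.0
t: 25.17
tcp_pos: [0.3888, -0.3912, 0.2686]
tcp_rot: [0.001, 0.999, -0.054, -0.0]
ft_force: [0.9, -0.2, 0.2]
opening: 0.752
grip_force: 0.0
t: 25.33
tcp_pos: [0.3932, -0.3927, 0.2689]
tcp_rot: [0.002, 0.998, -0.055, 0.001]
ft_force: [1.1, -0.1, 0.3]
opening: 0.751
grip_force: 0.0
```

View pics/c4.png

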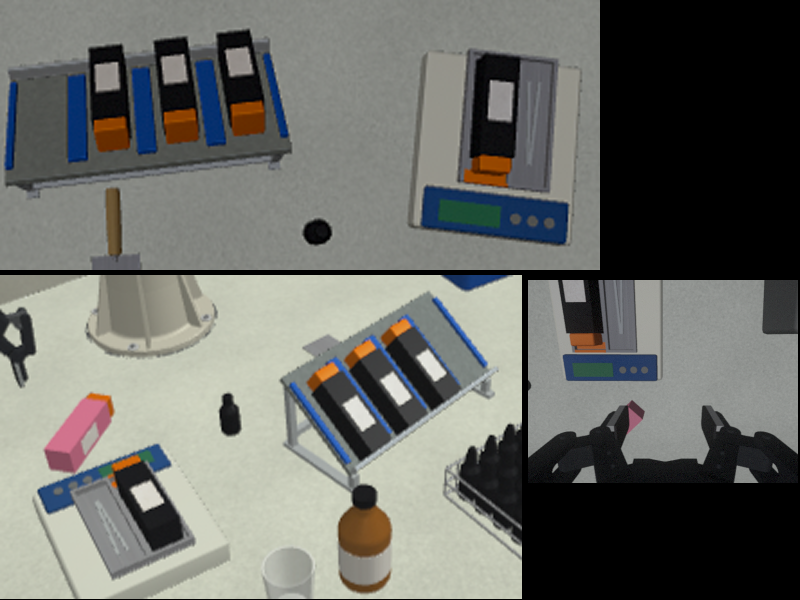

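Case 3 lies in the larger compartment, cap at the orange mark, and the other three are in their lanes. I'll check this with numbers.

Run:
```python
from h import *
np.set_printoptions(precision=4,suppress=True)
d0=pickle.load(open("c0.pkl","rb"));d=pickle.load(open("c4.pkl","rb"))
def labs(d):
    L=[]
    for n,box in(("top",(210,172,312,200)),("scene",(255,206,325,260))):
        b=[q for q,s in blobs(d[n]["img"],(0,0,140),(180,60,255),60) if box[0]<q[0]<box[2] and box[1]<q[1]<box[3]]
        b.sort(key=lambda q:-q[0] if n=="top" else q[0]); L.append((n,b[:3]))
    return np.array([tri([(d["top"],p),(d["scene"],q)])[0] for p,q in zip(L[0][1],L[1][1])])
print("moved",labs(d)-labs(d0))
out=[]
for n,box in(("top",(415,180,435,215)),("scene",(145,275,170,300))):
    b=[(q,s) for q,s in blobs(d[n]["img"],(0,0,150),(180,60,255),30) if box[0]<q[0]<box[2] and box[1]<q[1]<box[3]];print(n,b);out.append((d[n],b[0][0]))
P,e=tri(out);sl=np.array([.534,-.271,.072]);u=np.array([.9936,-.113,0]);y=np.array([.113,.9936,0])
print("label",P,e,"in slot",(P-sl)@u,(P-sl)@y,P[2]-.072)
# extents of the case top face in the top view at z of the label: end corners and cap/black boundary
U=lambda x,yy:(x/2+175-.25,yy/2+145-.25)
for q in((478,57),(520,58),(472,156),(513,158)):
    p=plane(d["top"],U(*q),P,np.array([0,0,1.]))-sl;print(q,p@u,p@y)
```

```text
moved [[-0.0002  0.0006  0.0001]
 [ 0.0005 -0.0018  0.0006]
 [ 0.0006 -0.002   0.0005]]
top [(array([429.1333, 193.8667]), array([425, 187,   6,  16,  30], dtype=int32))]
scene [(array([156.459 , 287.1694]), array([148, 279,  18,  17, 183], dtype=int32))]
label [ 0.5535 -0.2782  0.1236] 0.00339151327753124 in slot 0.020204231513136384 -0.004997953536684831 0.051553333070602544
(478, 57) 0.06699447457147042 0.034119597389376165
(520, 58) 0.07234659197205169 -0.01865397847084569
(472, 156) -0.059425622973258825 0.03185809755771275
(513, 158) -0.05558694778231628 -0.01888188873468675
```

```bash
python3 - <<'E'
from h import *
d=pickle.load(open("c4.pkl","rb"));out=[]
for n,box in(("top",(415,180,435,210)),("scene",(140,270,175,305))):
    b=[(q,s) for q,s in blobs(d[n]["img"][box[1]:box[3],box[0]:box[2]],(0,0,135),(180,70,255),30)];q,s=max(b,key=lambda t:t[1][4]);print(n,q+box[:2],s);out.append((d[n],q+box[:2]))
P,e=tri(out);sl=np.array([.534,-.271,.072]);u=np.array([.9936,-.113,0]);y=np.array([.113,.9936,0])
print(P,e,(P-sl)@u,(P-sl)@y,P[2]-.072)
E
python3 -m inch '[0,0,0,0,0,0, 0,0,0,0,0,0]' | grep ft
```

```text
top [424.79047619 194.94285714] [  4   5  12  20 210]
scene [169.59174312 280.38990826] [ 21   0  14  28 218]
[ 0.55421878 -0.25418372  0.13284341] 0.014453393485226602 0.018189143425095877 0.01899338284254409 0.060843413312949665
ft_force: [-0.4, -0.2, 0.8]
```

Run:
```python
from h import *
d=pickle.load(open("c4.pkl","rb"))
P,e=tri([(d["top"],(424.8,194.9)),(d["scene"],(156.46,287.17))]);sl=np.array([.534,-.271,.072]);u=np.array([.9936,-.113,0]);y=np.array([.113,.9936,0])
print(P,e,(P-sl)@u,(P-sl)@y,P[2]-.072)
```

```text
[ 0.55011104 -0.27301095  0.11736618] 0.0006061635351802671 0.01623516828439127 -0.00017753569758266588 0.045366176336489095
```

```bash
python3 -c "
from bench import order; print(order.close_job())"
```

```text
the job is handed in; nothing more can be done
None
```

I handed the job in with the empty case (the highest-y lane, about 1.5 N against about 5 N for the others) lying flat in the larger compartment, cap at the orange mark, and the three full cases back in their lanes, each within about 2 mm of its start; the hand-in returned no verdict.

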